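Level and lock the sample tilt stage

TASK

Get the sample stage ready for the microscope: take the long lock bar by its handle, press the sprung sample plate down with it just in front of the two keepers, slide the bar under both keepers and let it rise into their notches, so that the plate stays locked level and you can let go. Keep every push on the plate and on the keepers below 25 N, and leave the other things on the bench where they are.

Things in the scene. Friction and masses are not known exactly. Their poses are not given: they have to be found in the camera images.
- lock_bar: Long lock bar, loose, 0.3 kg: flat bare steel bar 24 (x) x 128 (y) x 10 mm thick; on its middle an upright black block handle 16 (x) x 26 (y) mm, its top 55 mm above the bar's underside. Origin: centre of the underside, z up; a half turn makes no difference. Locked, its origin and axes lie on those of keepers.
- tilt_plate: Sprung steel sample plate of the stage, 6 mm thick, 84 wide (y), hinged at its far end; about 0.38 rad up at the start. Origin on the hinge line, 3 mm below the top face; it runs 8 to 160 mm along its own -x, so the free edge is towards the robot. Level and unloaded, its top is 78 mm above the bench. A white sample carrier is fixed on it 21 to 51 mm from the hinge, 8 mm above its top.
- plate_press (a point): Point on the plate's top, 130 mm from the hinge, in front of the keepers: press here with the bar. Holding the plate level takes about 5 N here. It goes 0.067 rad past level to a hard stop (8 mm down here, 5 mm at 75 mm from the hinge); holding it on the stop takes 7 N here, 11 N with the bar under the keepers. The whole deck (plate and keepers) stands on soft mounts.
- stage: The stage's fixed foot slab, 215 x 176 x 12 mm. Origin: centre of its underside on the bench; x towards the hinge. On it, on four soft rubber mounts, stands the deck with plate and keepers: it sinks straight down by up to 14 mm as one presses, so where the keepers were measured unloaded is not where they are under load; judge by force. Pressing with 12 to 15 N keeps the plate on its stop.
- keepers: The deck with its two dark steel inverted-L keepers, one each side of the plate. Origin: midway between them, centre of the notches, at the level plate's top face; x towards the hinge (90 mm ahead), z up. Roofs: x -20 to +29 mm, underside 10 mm and top 19 mm above the origin, 92 mm apart. Outer columns 140 mm apart. A rear wall stops the bar's edge at x = +15 mm.
- lip (a point): Lower edge of the lips at the keepers' open end, centre line between the two: lips at x -20 to -15 mm of keepers, 3 mm below the roofs. So the bar goes under only while its underside is 3 mm or more below the level plate's height; once past (30 mm long notch for the 24 mm bar) the spring lifts it 3 mm into the notches behind the lips. This point is at x -17.5, z +7 mm of keepers.
- short_bar: The short bar, a bystander: like the lock bar but 68 mm long; leave it. Origin: centre of its underside.
- jar: Amber glass jar with a black cap, 52 mm across, 70 mm high, a bystander. Origin: centre of its underside.
- driver: Screwdriver with a black handle, 170 mm long, lying, a bystander. Origin under its middle.
- weight: Brass knobbed weight, 36 mm across, 55 mm high, a bystander. Origin: centre of its underside.
- chip_tray: Open white tray with compartments, 120 x 160 x 25 mm, a bystander. Origin: centre of its underside.
- slide_box: Closed grey slide box, 100 x 180 x 34 mm, a bystander. Origin: centre of its underside.
Things that resemble listed ones, but are neither listed nor needed, are in the scene too. What is shaped like the lock_bar but yellow is not meant.

How it is judged:
By the outcome, as a careful person would: the job done as asked, in the order asked, and still so for the second after the job is handed in, with the robot touching nothing.
It also fails if it takes over 72 s, if anything falls off the work surface, if the arm or the gripper's body presses on something with over 40 N, if the wrist force passes 120 N, or if a joint passes its speed limit or range.

ROBOT

A 6-joint arm with a two-finger parallel gripper is mounted at the origin on the work surface. World frame = base frame: x ahead of the robot, y to its left, z up, the work surface at z = 0. Lengths are in m, angles in rad, forces in N, time in s.
With the tool pointing down it reaches from about 0.35 to 0.925 m from the base axis. Payload 6.4 kg.
Tool frame: the origin (TCP) lies between the finger pads; the fingertips stand 11 mm ahead of it and the grasp point (between the pads) lies 8 mm behind it; z points along the fingers, x is the direction in which the jaws open and shut, and the axes are right-handed (so a half turn about z gives the same grasp; the last joint's range is limited). The gripper opens to 94 mm and grips with 3 to 60 N. Pads are 16 mm wide; open, the fingers measure 119 mm over their backs; the gripper's body (75 mm by 177 mm) begins 78 mm behind the grasp point.
Start: joints at [-1.426, 0.245, 1.558, -0, 1.339, -0.174], TCP at [0.204, -0.617, 0.216] pointing down, gripper open.
Joint ranges: [-3.13, 3.13], [-1.02, 2.26], [0.13, 2.54], [-0.95, 4.09], [0.21, 2.88], [-2.74, 2.74]. Speed limits (rad/s): [2.57, 2.57, 3.14, 3.14, 3.14, 3.14].

INTERFACE

Orientations are given as a rotation vector (axis times angle).
In Python, from cell import read_state, read_camera, camera_model, close_job, regions_of gives the robot as it stands.
- The arm moves only by the tool servo_tool, never from a script. Its argument "rows" is a list of rows, each an object of numbers: "ax", "ay", "az": the turn, a rotation vector about the tool's x, y, z in rad; "tx", "ty", "tz": the shift along the tool's x, y, z in m; "grip": the opening, from 0 (shut) to 1 (fully open). A call has 1 to 12 rows; each row shifts and turns the commanded pose from where the row before left it, along the tool's axes as they then stand; what a row does not reach is not made up. A row lasts 1/8 s, in which the tool goes at most 62.5 mm and 10.7 degrees, less where a joint would pass 70% of its speed; a pose out of reach is approached as far as the arm can. A call is refused whole if a number of a shift passes 0.0625 or a number of a turn 0.188, either way. A call with a gripper value outside its range is refused whole. The fingers move at their own pace and stop on an object; the grip force is fixed at half the most. Time passes only in rows, so rows that do not move let the fingers close. It gives the time, the measured TCP pose, the force and the opening at its end, in the units of the state.
- read_state(): the state, without advancing time (a new reading comes with each control period).
- read_camera(name): name is "scene" or "top"; returns the picture (480x640x3 uint8, blue, green, red); there is no depth.
- camera_model(name): a dict with "fov_y" (degrees; the focal length in pixels is half the picture's height over the tangent of half this angle, whatever the lens; pixels are square), "cx", "cy" (the principal point, pixels), "k1" (the pictures are not rectified: a ray, as slopes to the right and down, at radius r is drawn at 1 + k1 r^2 times it, then the intrinsics apply), "origin" and "orientation" of the camera in the world. Camera axes: x right, y down, z forward; pixel columns grow to the right and rows downward; lengths in m; the calibration is good to about 2 mm. A picture is of the moment at which its call begins. camera_model takes no time and is no camera call.
- close_job(): hands the job in, once; it reports no verdict.
Trained networks look in the newest picture that a camera, given by its name, has taken for a name from the list of things; names that differ only in an ending like _2 or _b are one class to them, and where a whole thing is asked for, a point or a joint stands for the part that bears it (a point fixed in the world has none). Each returns a list of dicts, best first, with "p" (0 to 1); they miss things now and then, are a little off and sometimes report something else, mostly with a low value. They report only what shows in the picture. A call takes as long as a camera call. They do not tell look-alikes from the thing itself.
- regions_of(camera, target): "region" (480x640 bool, what is visible of it) and "rect" ([left, top, right, bottom] in pixels, round what is visible of it).
The state is a dict: "clock": time; "q": joint angles; "qd": joint speeds; "joint_efforts": joint torques, N m; "eef_pos": TCP position; "tcp_rot": TCP orientation; "ft_force": force on the tool from outside, world axes, zero at the start; "moment": the same for the moment, N m; "grip_width": finger opening in m.
Only numpy, scipy, OpenCV 4.12 (cv2) and the standard library are available. Lean on these libraries where they do the work, as an engineer would, in place of code of your own. Each camera call takes 0.05 s, during which the arm holds its last target.

## Working session

There is one attempt and no reset: what is moved stays moved. The work goes in short steps, Python scripts to look and compute and a tool call to move; the robot and the scene stay as the last step left them, time stands still between calls to the robot, and variables do not carry over. Pictures are saved under pics/ and viewed, and the job is handed in when it is done.

Besides the shell and the picture viewer there is one more tool, called after "Emit:" as name(argument=value, ...), one argument or row to a line, values as JSON. servo_tool: Moves the arm, as the interface text tells. Its arguments: {"type":"object","properties":{"rows":{"type":"array"}},"required":["rows"]}

```bash
ls; mkdir -p pics; python3 - <<'E'
from cell import *
import cv2
s=read_state();print({k:(v if not hasattr(v,'__len__') else [round(float(x),4) for x in v]) for k,v in s.items()})
for n in("scene","top"):
    print(camera_model(n)); cv2.imwrite(f"pics/{n}0.png",read_camera(n))
E
```

```text
pics
{'clock': 0.0, 'q': [-1.4261, 0.2458, 1.559, 0.0, 1.3387, -0.1741], 'qd': [0.0002, 0.0012, -0.0011, 0.0003, -0.0007, -0.0], 'joint_efforts': [-0.0011, -41.5836, -31.4604, 0.0685, 0.0332, -0.0001], 'eef_pos': [0.2037, -0.6167, 0.2153], 'tcp_rot': [-2.5448, 1.8399, 0.0021], 'ft_force': [0.8993, -0.2596, -0.0247], 'moment': [-0.0321, 0.0117, 0.0508], 'grip_width': 0.09375426425479214}
{'fov_y': 49.11485918731262, 'cx': 320.408677838701, 'cy': 251.5892789285632, 'k1': -0.10067648665903907, 'origin': array([1.14672699, 0.53695214, 1.26978427]), 'orientation': array([-1.08341234, -2.58370065,  0.76768417])}
{'fov_y': 43.11645493974649, 'cx': 326.9673798434538, 'cy': 241.2937272357174, 'k1': 0.05739743548632836, 'origin': array([ 0.3185593 , -0.01611578,  1.39650887]), 'orientation': array([-2.10986379,  2.14738142, -0.1970922 ])}
```

View pics/scene0.png

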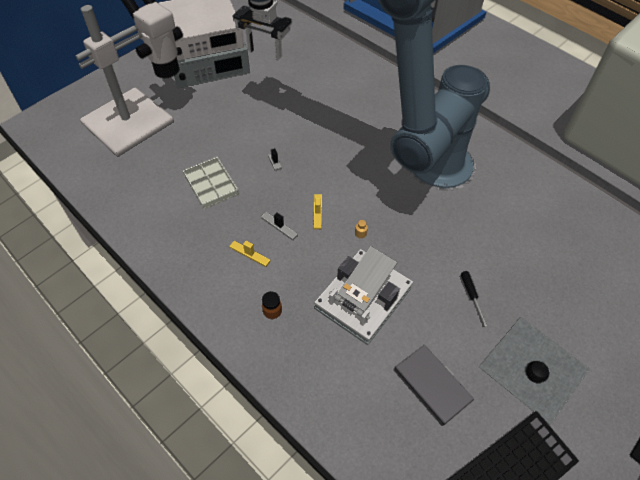

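View pics/top0.png

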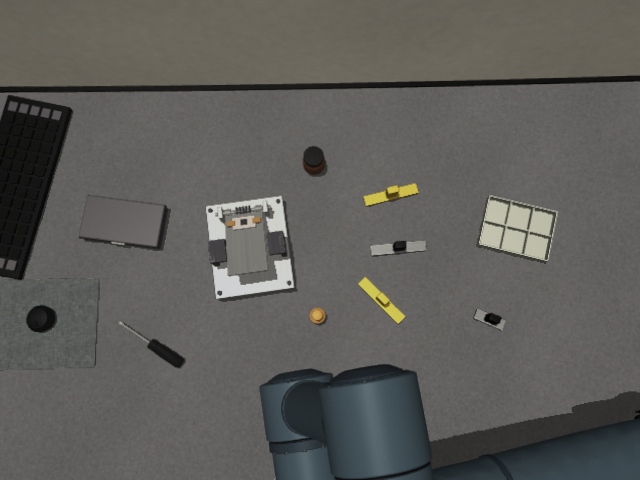

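The top view shows the lock bar (grey, black handle) at about (398,247), the stage at (250,247), the short bar at (489,319), and the yellow decoys at (391,194) and (382,300). The scene view has the lock bar at (280,225) and the stage at (363,295).

```bash
cat > h.py <<'E'
import numpy as np,cv2
from scipy.spatial.transform import Rotation as R
from scipy.optimize import least_squares
from cell import *
def K(m):
    f=240/np.tan(np.radians(m['fov_y'])/2); return f
def proj(n,P):
    m=camera_model(n);P=np.atleast_2d(P);c=(P-m['origin'])@R.from_rotvec(m['orientation']).as_matrix()
    s=c[:,:2]/c[:,2:];r2=(s**2).sum(1,keepdims=True);s=s*(1+m['k1']*r2)
    return s*K(m)+[m['cx'],m['cy']]
def ray(n,uv):
    m=camera_model(n);d=(np.atleast_2d(uv)-[m['cx'],m['cy']])/K(m);s=d.copy()
    for _ in range(20): s=d/(1+m['k1']*(s**2).sum(1,keepdims=True))
    return m['origin'],np.c_[s,np.ones(len(s))]@R.from_rotvec(m['orientation']).as_matrix().T
def onz(n,uv,z):
    o,d=ray(n,uv);return o+d*((z-o[2])/d[:,2:])
E
python3 - <<'E'
from h import *
for n in("scene","top"):
    read_camera(n)
    for t in("lock_bar","stage","keepers","tilt_plate"):
        for r in regions_of(n,t)[:4]:
            m=r['region'].astype(np.uint8);c=max(cv2.findContours(m,0,2)[0],key=cv2.contourArea)
            b=cv2.boxPoints(cv2.minAreaRect(c));
            print(n,t,round(r['p'],2),r['rect'],m.sum()); 
            z={'lock_bar':.01,'stage':.012}.get(t)
            if z: print(onz(n,b,z)[:,:2].round(4).tolist())
    for t in("scene","top"):
        pass
im=cv2.imread('pics/top0.png');cv2.imwrite('pics/t1.png',cv2.resize(im[180:310,190:320],None,fx=4.6,fy=4.6,interpolation=2))
cv2.imwrite('pics/t2.png',cv2.resize(im[220:270,360:440],None,fx=8,fy=8,interpolation=2))
im=cv2.imread('pics/scene0.png');cv2.imwrite('pics/s1.png',cv2.resize(im[235:350,300:430],None,fx=5,fy=5,interpolation=2))
E
```

```text
scene lock_bar 0.68 [263.5, 214.8, 297.0, 242.0] 345
[[0.5759, -0.2435], [0.5335, -0.2564], [0.5261, -0.1261], [0.5674, -0.1152]]
scene lock_bar 0.54 [316.3, 197.6, 323.6, 229.5] 246
[[0.4019, -0.1916], [0.3866, -0.1762], [0.4772, -0.0881], [0.4918, -0.1028]]
scene stage 0.94 [314.9, 246.2, 412.4, 344.9] 5512
[[0.6833, 0.0704], [0.4157, 0.015], [0.4094, 0.2259], [0.6659, 0.2621]]
scene stage 0.19 [261.7, 291.5, 280.7, 320.8] 450
[[0.7444, -0.0532], [0.7078, -0.0163], [0.7641, 0.0431], [0.7996, 0.0074]]
scene keepers 0.9 [314.8, 246.3, 411.0, 340.0] 4964
scene tilt_plate 0.71 [261.9, 290.1, 281.5, 319.6] 458
scene tilt_plate 0.59 [335.9, 248.7, 398.8, 315.6] 2022
top lock_bar 0.9 [360.9, 279.2, 401.0, 323.7] 682
[[0.4688, -0.0887], [0.4903, -0.1111], [0.3976, -0.199], [0.3767, -0.1766]]
top lock_bar 0.81 [372.3, 242.1, 423.8, 256.2] 623
[[0.5642, -0.1216], [0.5739, -0.2508], [0.5452, -0.2521], [0.5356, -0.1233]]
top lock_bar 0.75 [362.4, 183.2, 419.7, 208.5] 635
[[0.6835, -0.1066], [0.7147, -0.2338], [0.6824, -0.2404], [0.6515, -0.1137]]
top stage 0.85 [208.6, 197.3, 292.5, 299.7] 7440
[[0.6607, 0.2665], [0.6851, 0.081], [0.4615, 0.0511], [0.439, 0.2317]]
top keepers 0.72 [207.6, 195.9, 293.3, 300.2] 7246
top tilt_plate 0.57 [226.4, 206.8, 269.0, 274.1] 2347
```

View pics/t1.png

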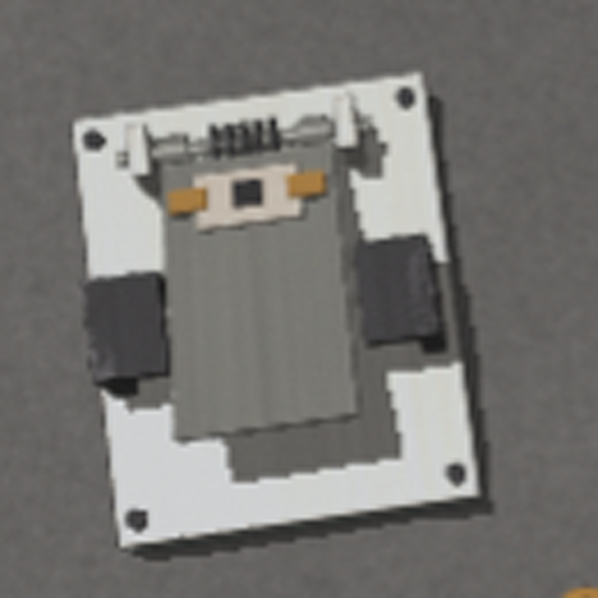

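View pics/s1.png

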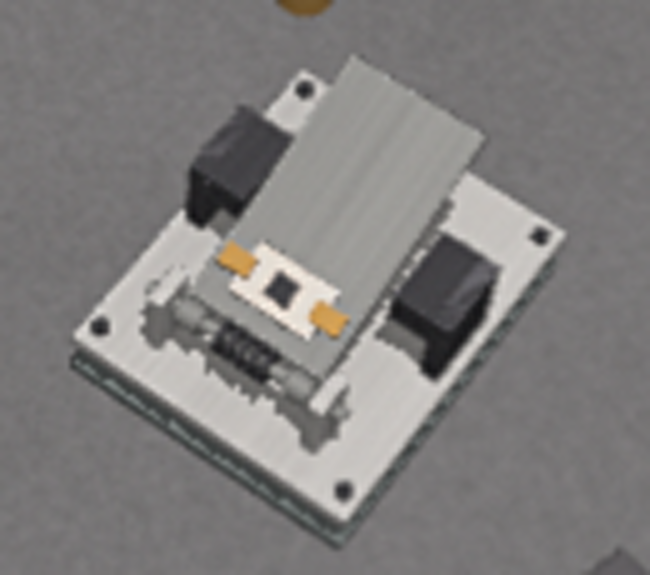

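View pics/t2.png

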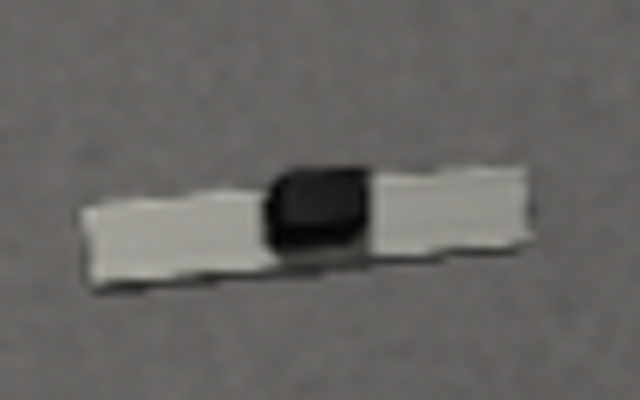

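```bash
cat >> h.py <<'E'
def tri(pairs):
    A=np.zeros((3,3));b=np.zeros(3)
    for n,uv in pairs:
        o,d=ray(n,uv);d=d[0]/np.linalg.norm(d[0]);M=np.eye(3)-np.outer(d,d);A+=M;b+=M@o
    X=np.linalg.solve(A,b);return X,[ (proj(n,X)[0]-uv).round(1).tolist() for n,uv in pairs]
E
python3 - <<'E'
from h import *
T=lambda x,y:np.array([190+x/4.6,180+y/4.6])-.5+.11
S=lambda x,y:np.array([300+x/5,235+y/5])-.4
pts={'FL':((75,122),(345,520)),'FR':((420,73),(75,340)),'NR':((480,493),(305,72)),'NL':((122,547),(565,235)),
'plate N R':((356,412),(352,57)),'plate N L':((178,440),(486,137)),
'KL fo':((85,280),(440,305)),'KL in_n':((168,377),(452,238)),'KL near out':((95,384),(497,270)),
'KR near in':((370,343),(243,107)),'KR near out':((437,332),(243,107)),'KR far in':((355,243),(262,180))}
for k,(a,b) in pts.items():
    X,e=tri([('top',T(*a)),('scene',S(*b))]);print(k,X.round(4),e, onz('top',T(*a),.097)[0].round(4),onz('scene',S(*b),.097)[0].round(4))
E
```

```text
FL [0.6541 0.2529 0.0339] [[-0.1, 0.1], [-0.1, -0.0]] [0.6387 0.2402 0.097 ] [0.6791 0.2676 0.097 ]
FR [0.6767 0.0811 0.0325] [[-0.2, 0.1], [-0.2, -0.0]] [0.6601 0.076  0.097 ] [0.7009 0.1053 0.097 ]
NR [0.4639 0.0533 0.0335] [[-0.5, 0.4], [-0.5, -0.1]] [0.4579 0.0489 0.097 ] [0.4983 0.0792 0.097 ]
NL [0.4416 0.2267 0.0317] [[-0.1, 0.1], [-0.1, -0.0]] [0.4359 0.2149 0.097 ] [0.4787 0.2432 0.097 ]
plate N R [0.4923 0.1035 0.1305] [[-0.0, 0.0], [-0.0, -0.0]] [0.4969 0.1067 0.097 ] [0.4731 0.0908 0.097 ]
plate N L [0.4808 0.1849 0.1297] [[-0.2, 0.1], [-0.2, -0.0]] [0.4853 0.1896 0.097 ] [0.4613 0.1753 0.097 ]
KL fo [0.5611 0.2293 0.1102] [[1.1, -0.7], [1.1, 0.2]] [0.562  0.2342 0.097 ] [0.556  0.2235 0.097 ]
KL in_n [0.5161 0.1978 0.0852] [[-0.6, 0.4], [-0.6, -0.1]] [0.5151 0.1947 0.097 ] [0.5215 0.2024 0.097 ]
KL near out [0.5143 0.2296 0.0878] [[0.4, -0.2], [0.4, 0.0]] [0.5124 0.2287 0.097 ] [0.5197 0.2312 0.097 ]
KR near in [0.5361 0.0873 0.1087] [[5.5, -4.0], [5.4, 0.8]] [0.5296 0.1001 0.097 ] [0.5383 0.0707 0.097 ]
KR near out [0.5353 0.0687 0.0915] [[0.1, -0.1], [0.1, 0.0]] [0.5342 0.0686 0.097 ] [0.5383 0.0707 0.097 ]
KR far in [0.573  0.1095 0.1089] [[-1.6, 1.1], [-1.6, -0.3]] [0.5776 0.1072 0.097 ] [0.5649 0.1086 0.097 ]
```

```bash
cat > ov.py <<'E'
from h import *
def pose(x,y,z,a): 
    c,s=np.cos(a),np.sin(a);M=np.array([[c,-s,0],[s,c,0],[0,0,1]]);return lambda P:np.atleast_2d(P)@M.T+[x,y,z]
def box(x0,x1,y0,y1,z0,z1):
    c=[(x,y,z) for z in(z0,z1) for x,y in((x0,y0),(x1,y0),(x1,y1),(x0,y1))]
    e=[(i,(i+1)%4) for i in range(4)]+[(4+i,4+(i+1)%4) for i in range(4)]+[(i,i+4) for i in range(4)]
    return np.array(c),e
def draw(im,n,f,b,off,sc,col):
    c,e=b;q=(proj(n,f(c))+.5-off)*sc
    for i,j in e: cv2.line(im,tuple(int(v) for v in q[i]),tuple(int(v) for v in q[j]),col,1)
def crop(path,x0,y0,x1,y1,sc): 
    im=cv2.imread(path);return cv2.resize(im[y0:y1,x0:x1],None,fx=sc,fy=sc,interpolation=2)
E
cat > o1.py <<'E'
from ov import *
import sys
k=pose(.5425,.150,.078,.1264)
a=-.36
for n,p,r in(("top","pics/top0.png",(195,185,305,305)),("scene","pics/scene0.png",(305,240,420,350))):
    im=crop(p,*r,5)
    for s in(1,-1):
        draw(im,n,k,box(-.020,.029,*sorted((s*.046,s*.07)),.010,.019),np.array(r[:2]),5,(0,255,255))
    # plate
    c,e=box(-.16,-.008,-.042,.042,-.003,.003)
    t=.38;P=np.c_[c[:,0]*np.cos(t)+c[:,2]*np.sin(t),c[:,1],-c[:,0]*np.sin(t)+c[:,2]*np.cos(t)]+[.09,0,-.003]
    draw(im,n,k,(P,e),np.array(r[:2]),5,(0,255,0))
    draw(im,n,pose(.559,.1535,.033,.1264),box(-.1075,.1075,-.088,.088,-.001,0),np.array(r[:2]),5,(255,0,0))
    cv2.imwrite(f"pics/{sys.argv[1]}_{n}.png",im)
E
python3 o1.py o1
```

```text
(no output)
```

View pics/o1_top.png

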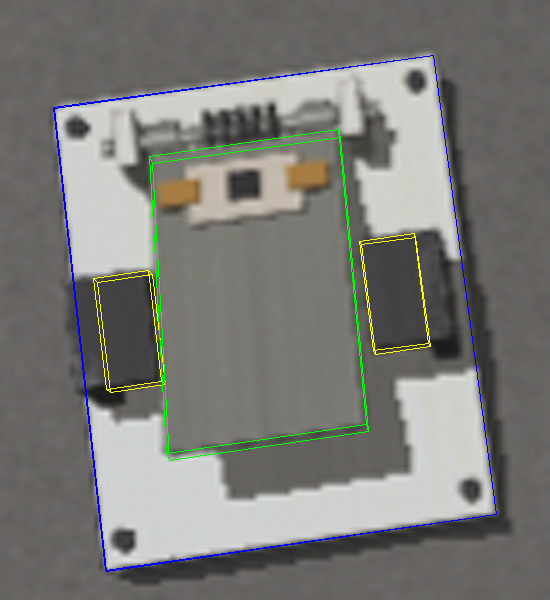

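View pics/o1_scene.png

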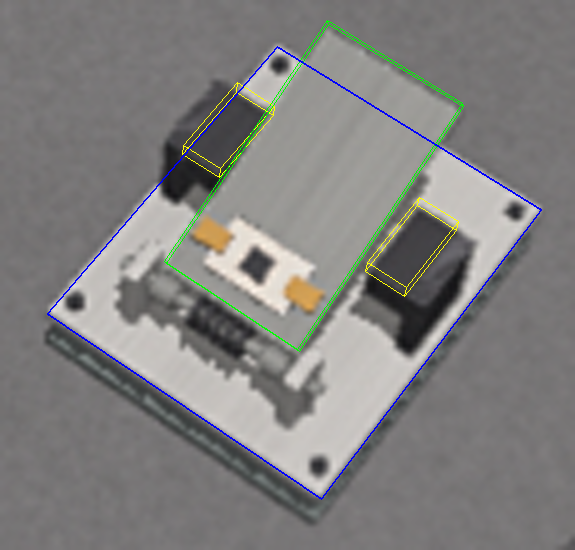

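```bash
python3 - <<'E'
from ov import *
uv=np.array([(82,208),(527,168),(530,240),(92,282)])/8+[360,220]-.45
P=onz('top',uv,.01);print(P.round(4));c=P.mean(0)
v=(P[0]+P[3]-P[1]-P[2])/2;print(c,np.linalg.norm(v),np.arctan2(-v[0],v[1]))
def res(q): 
    c,_=box(-.012,.012,-.064,.064,.01,.01);return (proj('top',pose(q[0],q[1],0,q[2])(c[[3,2,0,1]][[1,3,2,0]]))-uv).ravel()
x,y,a=c[0],c[1],np.arctan2(-v[0],v[1])
for n,p,r in(("top","pics/top0.png",(360,220,440,270)),("scene","pics/scene0.png",(250,200,310,250))):
    im=crop(p,*r,8)
    f=pose(x,y,0,a)
    draw(im,n,f,box(-.012,.012,-.064,.064,0,.01),np.array(r[:2]),8,(0,255,255))
    draw(im,n,f,box(-.008,.008,-.013,.013,.01,.055),np.array(r[:2]),8,(0,255,0))
    cv2.imwrite(f"pics/b1_{n}.png",im)
E
```

```text
[[ 0.5599 -0.1231  0.01  ]
 [ 0.5694 -0.2523  0.01  ]
 [ 0.5483 -0.2522  0.01  ]
 [ 0.5381 -0.1254  0.01  ]]
[ 0.55392271 -0.18825271  0.01      ] 0.12839152379051993 0.0765809623514101
```

View pics/b1_top.png

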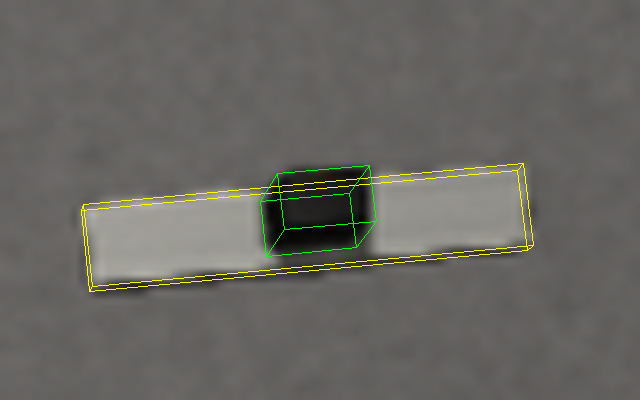

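View pics/b1_scene.png

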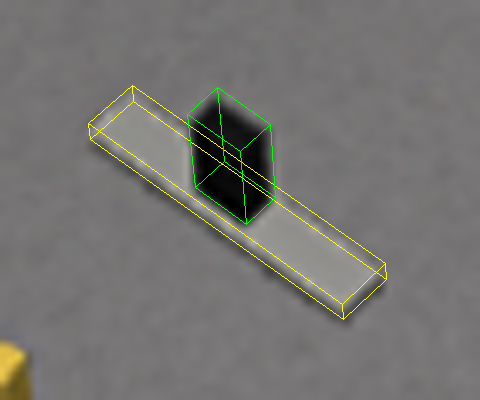

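Emit:
servo_tool(
  rows=[
    {"az":-0.166},
    {"az":-0.166},
    {"az":-0.166},
    {"az":-0.166},
    {"az":-0.166},
    {"az":-0.166},
    {"az":-0.166},
    {"az":-0.166},
    {},
    {},
  ],
)

```text
$.rows[0]: bad value
```

Emit:
servo_tool(
  rows=[
    {"tx":0.032,"ty":-0.0334,"tz":0.0055},
    {"tx":0.032,"ty":-0.0334,"tz":0.0055},
    {"tx":0.032,"ty":-0.0334,"tz":0.0055},
    {"tx":0.032,"ty":-0.0334,"tz":0.0055},
    {"tx":0.032,"ty":-0.0334,"tz":0.0055},
    {"tx":0.032,"ty":-0.0334,"tz":0.0055},
    {"tx":0.032,"ty":-0.0334,"tz":0.0055},
    {"tx":0.032,"ty":-0.0334,"tz":0.0055},
    {"tx":0.032,"ty":-0.0334,"tz":0.0055},
    {"tx":0.032,"ty":-0.0334,"tz":0.0055},
    {"tx":0.032,"ty":-0.0334,"tz":0.0055},
    {"tx":0.032,"ty":-0.0334,"tz":0.0055},
  ],
)

```text
$.rows[0]: bad value
```

Emit:
servo_tool(
  rows=[
    {},
    {},
    {},
    {},
  ],
)

```text
$.rows[0]: bad value
```

Emit:
servo_tool(
  rows=[
    {"ax":0,"ay":0,"az":-0.166,"tx":0,"ty":0,"tz":0,"grip":1},
    {"ax":0,"ay":0,"az":-0.166,"tx":0,"ty":0,"tz":0,"grip":1},
    {"ax":0,"ay":0,"az":-0.166,"tx":0,"ty":0,"tz":0,"grip":1},
    {"ax":0,"ay":0,"az":-0.166,"tx":0,"ty":0,"tz":0,"grip":1},
    {"ax":0,"ay":0,"az":-0.166,"tx":0,"ty":0,"tz":0,"grip":1},
    {"ax":0,"ay":0,"az":-0.166,"tx":0,"ty":0,"tz":0,"grip":1},
    {"ax":0,"ay":0,"az":-0.166,"tx":0,"ty":0,"tz":0,"grip":1},
    {"ax":0,"ay":0,"az":-0.166,"tx":0,"ty":0,"tz":0,"grip":1},
    {"ax":0,"ay":0,"az":0,"tx":0,"ty":0,"tz":0,"grip":1},
    {"ax":0,"ay":0,"az":0,"tx":0,"ty":0,"tz":0,"grip":1},
  ],
)

```text
clock: 1.85
eef_pos: [0.2037, -0.6172, 0.2164]
tcp_rot: [-3.139, -0.116, -0.0]
ft_force: [-1.1, 0.3, -0.5]
grip_width: 0.0942
```

Emit:
servo_tool(
  rows=[
    {"ax":0,"ay":0,"az":0,"tx":0.032,"ty":-0.0334,"tz":0.0055,"grip":1},
    {"ax":0,"ay":0,"az":0,"tx":0.032,"ty":-0.0334,"tz":0.0055,"grip":1},
    {"ax":0,"ay":0,"az":0,"tx":0.032,"ty":-0.0334,"tz":0.0055,"grip":1},
    {"ax":0,"ay":0,"az":0,"tx":0.032,"ty":-0.0334,"tz":0.0055,"grip":1},
    {"ax":0,"ay":0,"az":0,"tx":0.032,"ty":-0.0334,"tz":0.0055,"grip":1},
    {"ax":0,"ay":0,"az":0,"tx":0.032,"ty":-0.0334,"tz":0.0055,"grip":1},
    {"ax":0,"ay":0,"az":0,"tx":0.032,"ty":-0.0334,"tz":0.0055,"grip":1},
    {"ax":0,"ay":0,"az":0,"tx":0.032,"ty":-0.0334,"tz":0.0055,"grip":1},
    {"ax":0,"ay":0,"az":0,"tx":0.032,"ty":-0.0334,"tz":0.0055,"grip":1},
    {"ax":0,"ay":0,"az":0,"tx":0.032,"ty":-0.0334,"tz":0.0055,"grip":1},
    {"ax":0,"ay":0,"az":0,"tx":0.032,"ty":-0.0334,"tz":0.0055,"grip":1},
    {"ax":0,"ay":0,"az":0,"tx":0.032,"ty":-0.0334,"tz":0.0055,"grip":1},
  ],
)

```text
clock: 3.35
eef_pos: [0.5571, -0.1872, 0.1505]
tcp_rot: [3.139, 0.116, 0.001]
ft_force: [0.7, -0.9, -0.3]
grip_width: 0.0942
```

Emit:
servo_tool(
  rows=[
    {"ax":0,"ay":0,"az":0,"tx":0,"ty":0,"tz":0,"grip":1},
    {"ax":0,"ay":0,"az":0,"tx":0,"ty":0,"tz":0,"grip":1},
    {"ax":0,"ay":0,"az":0,"tx":0,"ty":0,"tz":0,"grip":1},
  ],
)

```text
clock: 3.72
eef_pos: [0.5557, -0.1895, 0.1507]
tcp_rot: [3.139, 0.116, 0.0]
ft_force: [0.7, -0.2, -0.2]
grip_width: 0.0941
```

Emit:
servo_tool(
  rows=[
    {"ax":0,"ay":0,"az":0,"tx":-0.0017,"ty":-0.0015,"tz":0.025,"grip":1},
    {"ax":0,"ay":0,"az":0,"tx":0,"ty":0,"tz":0.025,"grip":1},
    {"ax":0,"ay":0,"az":0,"tx":0,"ty":0,"tz":0.025,"grip":1},
    {"ax":0,"ay":0,"az":0,"tx":0,"ty":0,"tz":0.025,"grip":1},
    {"ax":0,"ay":0,"az":0,"tx":0,"ty":0,"tz":0.015,"grip":1},
    {"ax":0,"ay":0,"az":0,"tx":0,"ty":0,"tz":0.0075,"grip":1},
    {"ax":0,"ay":0,"az":0,"tx":0,"ty":0,"tz":0,"grip":1},
    {"ax":0,"ay":0,"az":0,"tx":0,"ty":0,"tz":0,"grip":1},
  ],
)

```text
clock: 4.72
eef_pos: [0.555, -0.1875, 0.0289]
tcp_rot: [3.138, 0.119, 0.002]
ft_force: [0.2, 0.0, -1.2]
grip_width: 0.0938
```

```bash
python3 - <<'E'
from h import *
cv2.imwrite('pics/g1.png',cv2.resize(read_camera('scene')[160:280,210:370],None,fx=5,fy=5))
E
```

```text
(no output)
```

View pics/g1.png

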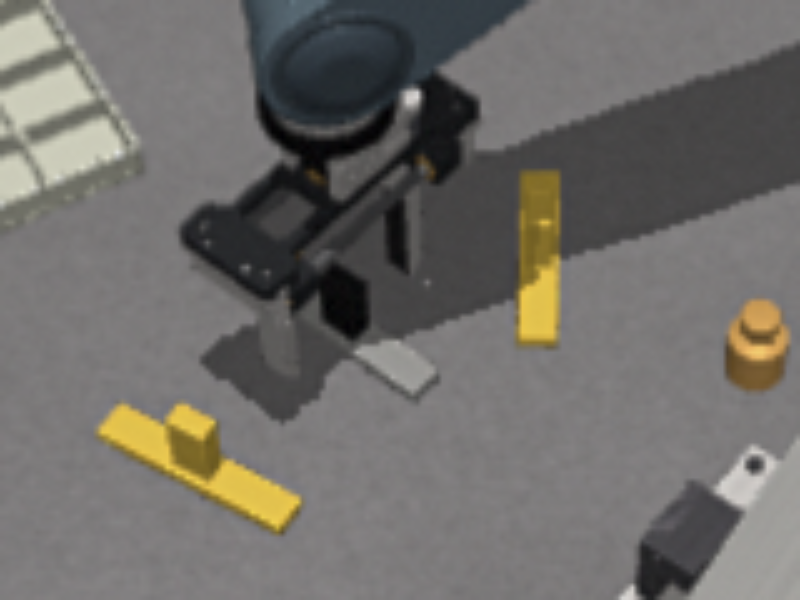

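The handle at (345,300) stands between the fingers at (280,330) and (405,230). I'll close and lift.

Emit:
servo_tool(
  rows=[
    {"ax":0,"ay":0,"az":0,"tx":0,"ty":0,"tz":0,"grip":0},
    {"ax":0,"ay":0,"az":0,"tx":0,"ty":0,"tz":0,"grip":0},
    {"ax":0,"ay":0,"az":0,"tx":0,"ty":0,"tz":0,"grip":0},
    {"ax":0,"ay":0,"az":0,"tx":0,"ty":0,"tz":0,"grip":0},
    {"ax":0,"ay":0,"az":0,"tx":0,"ty":0,"tz":0,"grip":0},
    {"ax":0,"ay":0,"az":0,"tx":0,"ty":0,"tz":0,"grip":0},
    {"ax":0,"ay":0,"az":0,"tx":0,"ty":0,"tz":0,"grip":0},
    {"ax":0,"ay":0,"az":0,"tx":0,"ty":0,"tz":0,"grip":0},
  ],
)

```text
clock: 5.78
eef_pos: [0.5544, -0.1871, 0.0279]
tcp_rot: [-3.139, -0.119, 0.0]
ft_force: [1.1, 0.9, 0.3]
grip_width: 0.0172
```

Emit:
servo_tool(
  rows=[
    {"ax":0,"ay":0,"az":0,"tx":0,"ty":0,"tz":0,"grip":0},
    {"ax":0,"ay":0,"az":0,"tx":0,"ty":0,"tz":0,"grip":0},
    {"ax":0,"ay":0,"az":0,"tx":0,"ty":0,"tz":0,"grip":0},
    {"ax":0,"ay":0,"az":0,"tx":0,"ty":0,"tz":0,"grip":0},
  ],
)

```text
clock: 6.28
eef_pos: [0.5546, -0.1871, 0.028]
tcp_rot: [3.139, 0.119, 0.001]
ft_force: [0.9, 0.1, -0.8]
grip_width: 0.0156
```

Emit:
servo_tool(
  rows=[
    {"ax":0,"ay":0,"az":0,"tx":0,"ty":0,"tz":-0.015,"grip":0},
    {"ax":0,"ay":0,"az":0,"tx":0,"ty":0,"tz":-0.03,"grip":0},
    {"ax":0,"ay":0,"az":0,"tx":0,"ty":0,"tz":-0.035,"grip":0},
    {"ax":0,"ay":0,"az":0,"tx":0,"ty":0,"tz":-0.035,"grip":0},
    {"ax":0,"ay":0,"az":-0.025,"tx":0,"ty":0,"tz":-0.035,"grip":0},
    {"ax":0,"ay":0,"az":-0.025,"tx":0,"ty":0,"tz":-0.022,"grip":0},
    {"ax":0,"ay":0,"az":0,"tx":0,"ty":0,"tz":0,"grip":0},
    {"ax":0,"ay":0,"az":0,"tx":0,"ty":0,"tz":0,"grip":0},
  ],
)

```text
clock: 7.28
eef_pos: [0.5535, -0.1866, 0.1987]
tcp_rot: [-3.134, -0.197, 0.003]
ft_force: [0.2, 0.5, -3.6]
grip_width: 0.0158
```

Emit:
servo_tool(
  rows=[
    {"ax":0,"ay":0,"az":0,"tx":-0.002,"ty":-0.024,"tz":0,"grip":0},
    {"ax":0,"ay":0,"az":0,"tx":-0.002,"ty":-0.04,"tz":0,"grip":0},
    {"ax":0,"ay":0,"az":0,"tx":-0.002,"ty":-0.04,"tz":0,"grip":0},
    {"ax":0,"ay":0,"az":0,"tx":-0.002,"ty":-0.04,"tz":0,"grip":0},
    {"ax":0,"ay":0,"az":0,"tx":-0.0015,"ty":-0.04,"tz":0,"grip":0},
    {"ax":0,"ay":0,"az":0,"tx":0,"ty":-0.04,"tz":0,"grip":0},
    {"ax":0,"ay":0,"az":0,"tx":0,"ty":-0.04,"tz":0,"grip":0},
    {"ax":0,"ay":0,"az":0,"tx":0,"ty":-0.04,"tz":0,"grip":0},
    {"ax":0,"ay":0,"az":0,"tx":0,"ty":-0.032,"tz":0,"grip":0},
    {"ax":0,"ay":0,"az":0,"tx":0,"ty":0,"tz":0,"grip":0},
    {"ax":0,"ay":0,"az":0,"tx":0,"ty":0,"tz":0,"grip":0},
    {"ax":0,"ay":0,"az":0,"tx":0,"ty":0,"tz":0,"grip":0},
  ],
)

```text
clock: 8.78
eef_pos: [0.5025, 0.1444, 0.1996]
tcp_rot: [3.135, 0.196, -0.001]
ft_force: [0.5, -0.3, -3.0]
grip_width: 0.0157
```

```bash
python3 - <<'E'
from h import *
cv2.imwrite('pics/g2s.png',cv2.resize(read_camera('scene')[200:360,280:440],None,fx=3.7,fy=3.7,interpolation=2))
cv2.imwrite('pics/g2t.png',cv2.resize(read_camera('top')[170:320,180:320],None,fx=4,fy=4,interpolation=2))
s=read_state();print(s['eef_pos'],s['tcp_rot'],s['ft_force'],s['moment'])
E
```

```text
[0.50278516 0.14434278 0.19985286] [ 3.13545086e+00  1.95735122e-01 -3.39256266e-04] [ 0.63423312  0.58676206 -3.49461876] [ 0.00917666 -0.14572917 -0.00324219]
```

View pics/g2s.png

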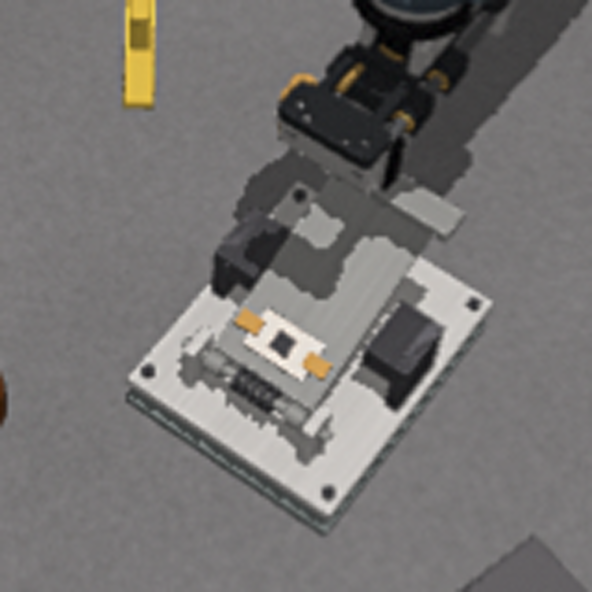

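View pics/g2t.png

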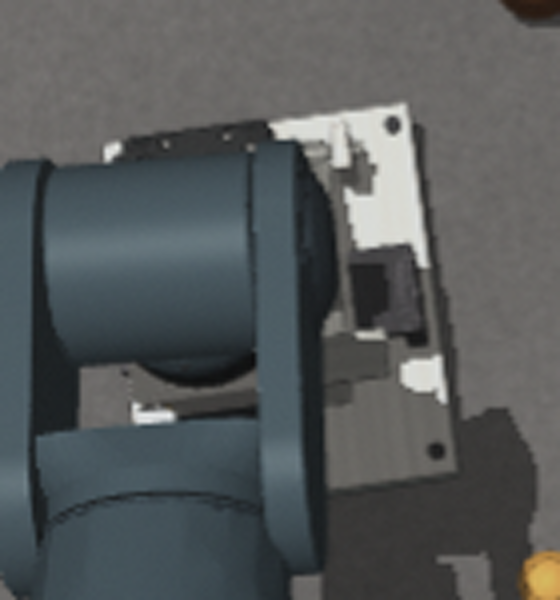

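The scene view shows the bar over the plate (425,205), centred, with the keepers at (250,250) and (405,345). I'll descend, watching force.

Emit:
servo_tool(
  rows=[
    {"ax":0,"ay":0,"az":0,"tx":0,"ty":0,"tz":0.012,"grip":0},
    {"ax":0,"ay":0,"az":0,"tx":0,"ty":0,"tz":0.012,"grip":0},
    {"ax":0,"ay":0,"az":0,"tx":0,"ty":0,"tz":0.011,"grip":0},
    {"ax":0,"ay":0,"az":0,"tx":0,"ty":0,"tz":0,"grip":0},
  ],
)

```text
clock: 9.38
eef_pos: [0.5018, 0.1449, 0.1634]
tcp_rot: [-3.135, -0.198, 0.005]
ft_force: [-0.6, -0.2, -2.9]
grip_width: 0.0158
```

Emit:
servo_tool(
  rows=[
    {"ax":0,"ay":0,"az":0,"tx":0,"ty":0,"tz":0.005,"grip":0},
    {"ax":0,"ay":0,"az":0,"tx":0,"ty":0,"tz":0.005,"grip":0},
    {"ax":0,"ay":0,"az":0,"tx":0,"ty":0,"tz":0.005,"grip":0},
    {"ax":0,"ay":0,"az":0,"tx":0,"ty":0,"tz":0.005,"grip":0},
    {"ax":0,"ay":0,"az":0,"tx":0,"ty":0,"tz":0,"grip":0},
  ],
)

```text
clock: 10.0
eef_pos: [0.5027, 0.145, 0.1446]
tcp_rot: [-3.135, -0.198, 0.0]
ft_force: [0.6, -0.1, -2.2]
grip_width: 0.016
```

Emit:
servo_tool(
  rows=[
    {"ax":0,"ay":0,"az":0,"tx":0,"ty":0,"tz":0.005,"grip":0},
    {"ax":0,"ay":0,"az":0,"tx":0,"ty":0,"tz":0.005,"grip":0},
    {"ax":0,"ay":0,"az":0,"tx":0,"ty":0,"tz":0,"grip":0},
  ],
)

```text
clock: 10.38
eef_pos: [0.5026, 0.145, 0.1345]
tcp_rot: [3.135, 0.198, -0.001]
ft_force: [0.3, -0.0, -1.9]
grip_width: 0.0156
```

Emit:
servo_tool(
  rows=[
    {"ax":0,"ay":0,"az":0,"tx":0,"ty":0,"tz":0.005,"grip":0},
    {"ax":0,"ay":0,"az":0,"tx":0,"ty":0,"tz":0.005,"grip":0},
    {"ax":0,"ay":0,"az":0,"tx":0,"ty":0,"tz":0,"grip":0},
  ],
)

```text
clock: 10.75
eef_pos: [0.5025, 0.145, 0.1245]
tcp_rot: [-3.135, -0.198, 0.001]
ft_force: [-0.3, -0.8, -1.0]
grip_width: 0.0161
```

Emit:
servo_tool(
  rows=[
    {"ax":0,"ay":0,"az":0,"tx":0,"ty":0,"tz":0.005,"grip":0},
    {"ax":0,"ay":0,"az":0,"tx":0,"ty":0,"tz":0.005,"grip":0},
    {"ax":0,"ay":0,"az":0,"tx":0,"ty":0,"tz":0,"grip":0},
  ],
)

```text
clock: 11.12
eef_pos: [0.5025, 0.145, 0.1144]
tcp_rot: [-3.135, -0.198, 0.001]
ft_force: [-1.2, 0.3, 0.2]
grip_width: 0.016
```

Emit:
servo_tool(
  rows=[
    {"ax":0,"ay":0,"az":0,"tx":0,"ty":0,"tz":0.004,"grip":0},
    {"ax":0,"ay":0,"az":0,"tx":0,"ty":0,"tz":0.004,"grip":0},
    {"ax":0,"ay":0,"az":0,"tx":0,"ty":0,"tz":0,"grip":0},
  ],
)

```text
clock: 11.5
eef_pos: [0.5025, 0.145, 0.1065]
tcp_rot: [-3.135, -0.198, 0.001]
ft_force: [-1.7, -0.4, 1.2]
grip_width: 0.0162
```

Emit:
servo_tool(
  rows=[
    {"ax":0,"ay":0,"az":0,"tx":0,"ty":0,"tz":0.003,"grip":0},
    {"ax":0,"ay":0,"az":0,"tx":0,"ty":0,"tz":0.003,"grip":0},
    {"ax":0,"ay":0,"az":0,"tx":0,"ty":0,"tz":0,"grip":0},
  ],
)

```text
clock: 11.88
eef_pos: [0.5027, 0.145, 0.1008]
tcp_rot: [-3.135, -0.198, 0.0]
ft_force: [-2.0, -0.6, 1.4]
grip_width: 0.0156
```

Emit:
servo_tool(
  rows=[
    {"ax":0,"ay":0,"az":0,"tx":0,"ty":0,"tz":0.0025,"grip":0},
    {"ax":0,"ay":0,"az":0,"tx":0,"ty":0,"tz":0,"grip":0},
    {"ax":0,"ay":0,"az":0,"tx":0,"ty":0,"tz":0,"grip":0},
  ],
)

```text
clock: 12.25
eef_pos: [0.5028, 0.1451, 0.0985]
tcp_rot: [-3.135, -0.198, -0.0]
ft_force: [-1.4, -0.2, 1.6]
grip_width: 0.0158
```

Emit:
servo_tool(
  rows=[
    {"ax":0,"ay":0,"az":0,"tx":0,"ty":0,"tz":0.003,"grip":0},
    {"ax":0,"ay":0,"az":0,"tx":0,"ty":0,"tz":0,"grip":0},
    {"ax":0,"ay":0,"az":0,"tx":0,"ty":0,"tz":0,"grip":0},
  ],
)

```text
clock: 12.62
eef_pos: [0.5029, 0.1451, 0.0955]
tcp_rot: [-3.135, -0.198, -0.001]
ft_force: [-1.3, 0.8, 2.0]
grip_width: 0.0156
```

Emit:
servo_tool(
  rows=[
    {"ax":0,"ay":0,"az":0,"tx":0,"ty":0,"tz":0.003,"grip":0},
    {"ax":0,"ay":0,"az":0,"tx":0,"ty":0,"tz":0,"grip":0},
    {"ax":0,"ay":0,"az":0,"tx":0,"ty":0,"tz":0,"grip":0},
  ],
)

```text
clock: 13.0
eef_pos: [0.503, 0.1451, 0.0926]
tcp_rot: [-3.135, -0.198, -0.001]
ft_force: [-0.7, 0.4, 3.3]
grip_width: 0.0156
```

Emit:
servo_tool(
  rows=[
    {"ax":0,"ay":0,"az":0,"tx":0,"ty":0,"tz":0.002,"grip":0},
    {"ax":0,"ay":0,"az":0,"tx":0,"ty":0,"tz":0,"grip":0},
    {"ax":0,"ay":0,"az":0,"tx":0,"ty":0,"tz":0,"grip":0},
  ],
)

```text
clock: 13.38
eef_pos: [0.503, 0.1451, 0.0908]
tcp_rot: [-3.135, -0.198, -0.001]
ft_force: [-2.2, 0.2, 5.1]
grip_width: 0.0159
```

Emit:
servo_tool(
  rows=[
    {"ax":0,"ay":0,"az":0,"tx":0,"ty":0,"tz":0.002,"grip":0},
    {"ax":0,"ay":0,"az":0,"tx":0,"ty":0,"tz":0,"grip":0},
    {"ax":0,"ay":0,"az":0,"tx":0,"ty":0,"tz":0,"grip":0},
  ],
)

```text
clock: 13.75
eef_pos: [0.503, 0.1451, 0.089]
tcp_rot: [-3.135, -0.198, -0.001]
ft_force: [-2.5, 0.6, 5.8]
grip_width: 0.0157
```

Emit:
servo_tool(
  rows=[
    {"ax":0,"ay":0,"az":0,"tx":0,"ty":0,"tz":0.002,"grip":0},
    {"ax":0,"ay":0,"az":0,"tx":0,"ty":0,"tz":0,"grip":0},
    {"ax":0,"ay":0,"az":0,"tx":0,"ty":0,"tz":0,"grip":0},
  ],
)

```text
clock: 14.12
eef_pos: [0.5031, 0.1451, 0.0872]
tcp_rot: [3.135, 0.198, 0.001]
ft_force: [-3.8, -0.2, 7.9]
grip_width: 0.0156
```

```bash
python3 - <<'E'
from h import *
cv2.imwrite('pics/g3s.png',cv2.resize(read_camera('scene')[220:350,290:430],None,fx=4.2,fy=4.2,interpolation=2))
s=read_state();print(s['eef_pos'],s['tcp_rot'],s['ft_force'],s['moment'])
E
```

```text
[0.503056   0.14509912 0.08717516] [3.13533493e+00 1.97920806e-01 6.89649765e-04] [-2.53751012 -0.73938254  8.07590704] [-0.09973139  0.55106731 -0.05727688]
```

View pics/g3s.png

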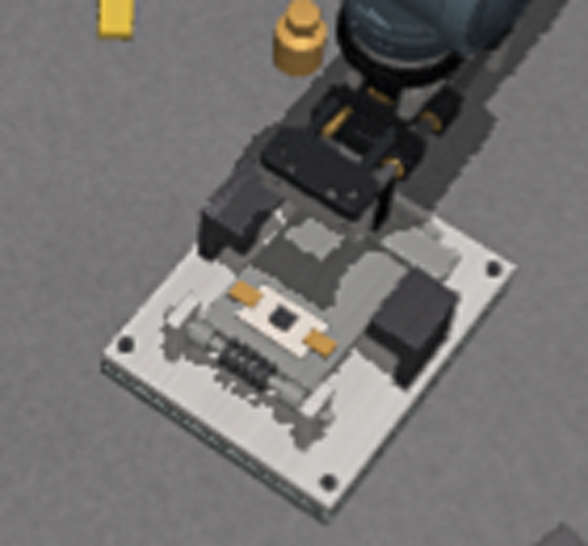

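The bar lies across the plate, which looks about level in front of the keepers, and the press is about 11 N net. I'll add a little, then slide forward.

Emit:
servo_tool(
  rows=[
    {"ax":0,"ay":0,"az":0,"tx":0,"ty":0,"tz":0.0015,"grip":0},
    {"ax":0,"ay":0,"az":0,"tx":0,"ty":0,"tz":0,"grip":0},
    {"ax":0,"ay":0,"az":0,"tx":0,"ty":0,"tz":0,"grip":0},
  ],
)

```text
clock: 14.55
eef_pos: [0.5031, 0.1451, 0.0859]
tcp_rot: [3.135, 0.198, 0.001]
ft_force: [-3.5, 0.3, 9.6]
grip_width: 0.0162
```

Emit:
servo_tool(
  rows=[
    {"ax":0,"ay":0,"az":0,"tx":0.002,"ty":0,"tz":0,"grip":0},
    {"ax":0,"ay":0,"az":0,"tx":0.002,"ty":0,"tz":0,"grip":0},
    {"ax":0,"ay":0,"az":0,"tx":0,"ty":0,"tz":0,"grip":0},
  ],
)

```text
clock: 14.92
eef_pos: [0.5047, 0.1453, 0.0849]
tcp_rot: [3.135, 0.198, -0.01]
ft_force: [-10.1, -1.5, 11.4]
grip_width: 0.016
```

Emit:
servo_tool(
  rows=[
    {"ax":0,"ay":0,"az":0,"tx":0.002,"ty":0,"tz":0,"grip":0},
    {"ax":0,"ay":0,"az":0,"tx":0.002,"ty":0,"tz":0,"grip":0},
    {"ax":0,"ay":0,"az":0,"tx":0,"ty":0,"tz":0,"grip":0},
  ],
)

```text
clock: 15.3
eef_pos: [0.5086, 0.1459, 0.0849]
tcp_rot: [3.135, 0.198, -0.01]
ft_force: [-9.0, -1.7, 10.4]
grip_width: 0.0157
```

Emit:
servo_tool(
  rows=[
    {"ax":0,"ay":0,"az":0,"tx":0.002,"ty":0,"tz":0,"grip":0},
    {"ax":0,"ay":0,"az":0,"tx":0.002,"ty":0,"tz":0,"grip":0},
    {"ax":0,"ay":0,"az":0,"tx":0,"ty":0,"tz":0,"grip":0},
  ],
)

```text
clock: 15.68
eef_pos: [0.5125, 0.1464, 0.0849]
tcp_rot: [3.135, 0.198, -0.01]
ft_force: [-9.8, -1.0, 11.4]
grip_width: 0.0163
```

Emit:
servo_tool(
  rows=[
    {"ax":0,"ay":0,"az":0,"tx":0.002,"ty":0,"tz":0,"grip":0},
    {"ax":0,"ay":0,"az":0,"tx":0.002,"ty":0,"tz":0,"grip":0},
    {"ax":0,"ay":0,"az":0,"tx":0,"ty":0,"tz":0,"grip":0},
  ],
)

```text
clock: 16.05
eef_pos: [0.5165, 0.1469, 0.085]
tcp_rot: [3.135, 0.199, -0.01]
ft_force: [-9.2, -1.5, 11.2]
grip_width: 0.0158
```

```bash
python3 - <<'E'
from h import *
cv2.imwrite('pics/g4s.png',cv2.resize(read_camera('scene')[230:340,300:420],None,fx=5,fy=5,interpolation=2))
s=read_state();print(s['eef_pos'],s['tcp_rot'],s['ft_force'],s['moment'])
E
```

```text
[0.51646076 0.14692134 0.08496005] [ 3.13484382  0.19854503 -0.00990943] [-10.23767866  -0.93238821  11.56295669] [-0.32154952  1.91805239  0.0197238 ]
```

View pics/g4s.png

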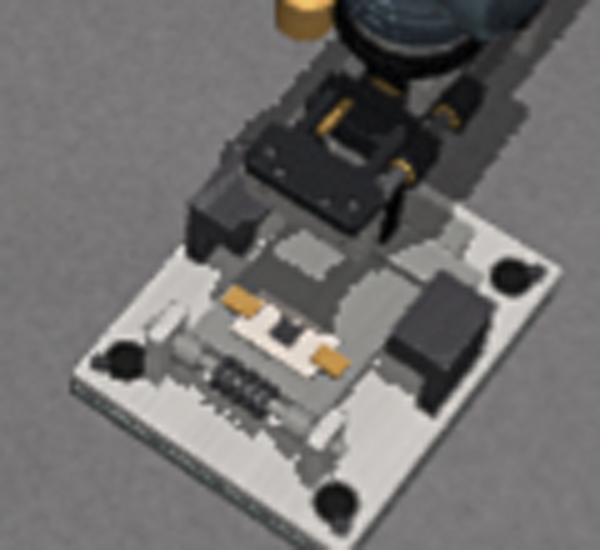

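```bash
cat > o2.py <<'E'
from ov import *
import sys
sink=float(sys.argv[2]);name=sys.argv[1]
s=read_state();p=s['eef_pos'];Rm=R.from_rotvec(s['tcp_rot']).as_matrix()
r=(300,230,420,340)
im=cv2.resize(read_camera('scene')[r[1]:r[3],r[0]:r[2]],None,fx=5,fy=5,interpolation=2)
o=np.array(r[:2])
k=pose(.5425,.150,.078-sink,.1264)
for q in(1,-1): draw(im,'scene',k,box(-.020,.029,*sorted((q*.046,q*.07)),.010,.019),o,5,(0,255,255))
F=lambda P:(np.atleast_2d(P)*[1,-1,-1]+[0,0,.028])@Rm.T+p
draw(im,'scene',F,box(-.012,.012,-.064,.064,0,.01),o,5,(0,0,255))
draw(im,'scene',pose(.559,.1535,.033-sink,.1264),box(-.1075,.1075,-.088,.088,-.001,0),o,5,(255,0,0))
cv2.imwrite(f'pics/{name}.png',im)
c=np.array([.5425,.15]);d=F([[0,0,0],[.012,0,0],[-.012,0,0]]);u=np.array([np.cos(.1264),np.sin(.1264)])
print('bar x in keepers',(d[0,:2]-c)@u,'y',(d[0,:2]-c)@[-u[1],u[0]],'under z',d[:,2],s['ft_force'].round(1))
E
python3 o2.py g5 .013
```

```text
bar x in keepers -0.0263967168291741 y 0.00022702144661483062 under z [0.05696061 0.05688471 0.05703652] [-10.2  -0.9  11.6]
```

View pics/g5.png

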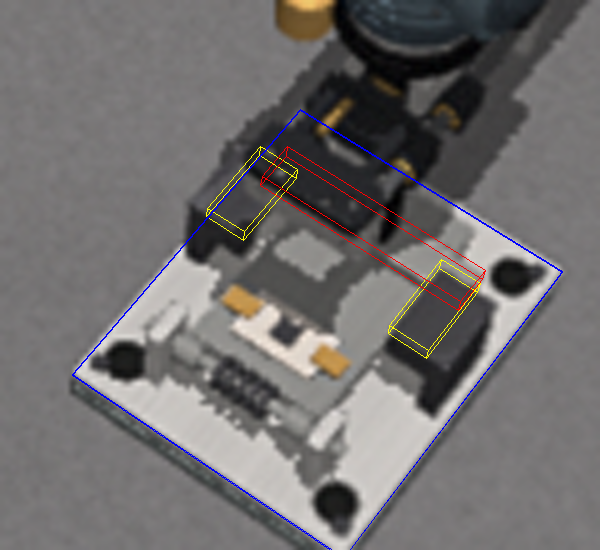

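The overlay fits with a deck sink of about 13 mm, and the bar's leading edge has gone under the keeper openings. I'll keep sliding.

Emit:
servo_tool(
  rows=[
    {"ax":0,"ay":0,"az":0,"tx":0.002,"ty":0,"tz":0,"grip":0},
    {"ax":0,"ay":0,"az":0,"tx":0.002,"ty":0,"tz":0,"grip":0},
    {"ax":0,"ay":0,"az":0,"tx":0,"ty":0,"tz":0,"grip":0},
  ],
)

```text
clock: 16.52
eef_pos: [0.5204, 0.1474, 0.085]
tcp_rot: [3.135, 0.199, -0.01]
ft_force: [-10.2, 0.1, 13.5]
grip_width: 0.0158
```

Emit:
servo_tool(
  rows=[
    {"ax":0,"ay":0,"az":0,"tx":0.002,"ty":0,"tz":0,"grip":0},
    {"ax":0,"ay":0,"az":0,"tx":0.002,"ty":0,"tz":0,"grip":0},
    {"ax":0,"ay":0,"az":0,"tx":0,"ty":0,"tz":0,"grip":0},
  ],
)

```text
clock: 16.9
eef_pos: [0.5244, 0.1479, 0.0851]
tcp_rot: [3.135, 0.199, -0.01]
ft_force: [-10.7, -1.7, 12.8]
grip_width: 0.016
```

Emit:
servo_tool(
  rows=[
    {"ax":0,"ay":0,"az":0,"tx":0.002,"ty":0,"tz":0,"grip":0},
    {"ax":0,"ay":0,"az":0,"tx":0.002,"ty":0,"tz":0,"grip":0},
    {"ax":0,"ay":0,"az":0,"tx":0,"ty":0,"tz":0,"grip":0},
  ],
)

```text
clock: 17.27
eef_pos: [0.5283, 0.1484, 0.0851]
tcp_rot: [3.135, 0.199, -0.011]
ft_force: [-11.4, -1.8, 14.3]
grip_width: 0.0157
```

Emit:
servo_tool(
  rows=[
    {"ax":0,"ay":0,"az":0,"tx":0.002,"ty":0,"tz":-0.0015,"grip":0},
    {"ax":0,"ay":0,"az":0,"tx":0.002,"ty":0,"tz":-0.0005,"grip":0},
    {"ax":0,"ay":0,"az":0,"tx":0,"ty":0,"tz":0,"grip":0},
  ],
)

```text
clock: 17.65
eef_pos: [0.5327, 0.149, 0.087]
tcp_rot: [3.135, 0.198, -0.008]
ft_force: [-8.7, -0.8, 11.5]
grip_width: 0.0158
```

Emit:
servo_tool(
  rows=[
    {"ax":0,"ay":0,"az":0,"tx":0.002,"ty":0,"tz":-0.0002,"grip":0},
    {"ax":0,"ay":0,"az":0,"tx":0.002,"ty":0,"tz":-0.0003,"grip":0},
    {"ax":0,"ay":0,"az":0,"tx":0,"ty":0,"tz":0,"grip":0},
  ],
)

```text
clock: 18.02
eef_pos: [0.5367, 0.1494, 0.0875]
tcp_rot: [3.135, 0.198, -0.008]
ft_force: [-9.2, -0.5, 10.5]
grip_width: 0.0164
```

Emit:
servo_tool(
  rows=[
    {"ax":0,"ay":0,"az":0,"tx":0.002,"ty":0,"tz":-0.0002,"grip":0},
    {"ax":0,"ay":0,"az":0,"tx":0.002,"ty":0,"tz":-0.0003,"grip":0},
    {"ax":0,"ay":0,"az":0,"tx":0,"ty":0,"tz":0,"grip":0},
  ],
)

```text
clock: 18.4
eef_pos: [0.5406, 0.1499, 0.0879]
tcp_rot: [3.135, 0.198, -0.008]
ft_force: [-8.8, -1.5, 10.8]
grip_width: 0.0159
```

Emit:
servo_tool(
  rows=[
    {"ax":0,"ay":0,"az":0,"tx":0.001,"ty":0,"tz":0,"grip":0},
    {"ax":0,"ay":0,"az":0,"tx":0.001,"ty":0,"tz":0,"grip":0},
    {"ax":0,"ay":0,"az":0,"tx":0,"ty":0,"tz":0,"grip":0},
  ],
)

```text
clock: 18.77
eef_pos: [0.5423, 0.1502, 0.088]
tcp_rot: [3.135, 0.198, -0.01]
ft_force: [-9.4, -0.8, 10.7]
grip_width: 0.0157
```

```bash
python3 o2.py g6 .0125
```

```text
bar x in keepers -0.00030515839953578286 y 0.0001845857935706478 under z [0.06003047 0.05995728 0.06010366] [-9.4 -0.8 10.7]
```

View pics/g6.png

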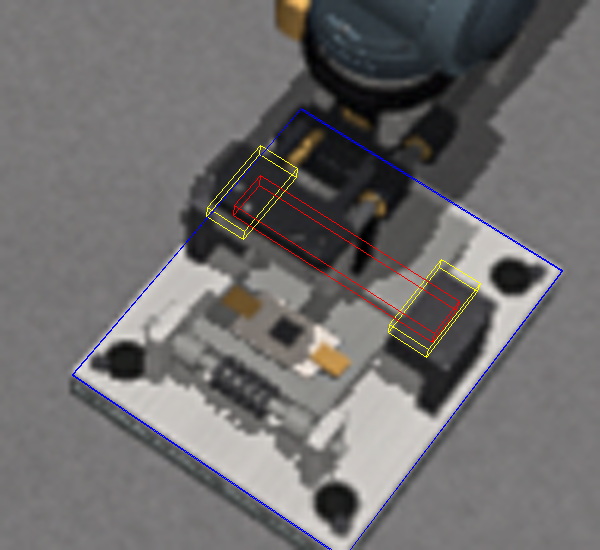

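Emit:
servo_tool(
  rows=[
    {"ax":0,"ay":0,"az":0,"tx":0.001,"ty":0,"tz":0,"grip":0},
    {"ax":0,"ay":0,"az":0,"tx":0,"ty":0,"tz":0,"grip":0},
  ],
)

```text
clock: 19.08
eef_pos: [0.5433, 0.1503, 0.0881]
tcp_rot: [3.135, 0.198, -0.01]
ft_force: [-9.4, -1.1, 11.1]
grip_width: 0.016
```

Emit:
servo_tool(
  rows=[
    {"ax":0,"ay":0,"az":0,"tx":0.001,"ty":0,"tz":0,"grip":0},
    {"ax":0,"ay":0,"az":0,"tx":0,"ty":0,"tz":0,"grip":0},
  ],
)

```text
clock: 19.32
eef_pos: [0.5443, 0.1504, 0.0881]
tcp_rot: [3.135, 0.198, -0.01]
ft_force: [-9.5, -1.6, 11.8]
grip_width: 0.0157
```

Emit:
servo_tool(
  rows=[
    {"ax":0,"ay":0,"az":0,"tx":-0.001,"ty":0,"tz":0,"grip":0},
    {"ax":0,"ay":0,"az":0,"tx":-0.001,"ty":0,"tz":0,"grip":0},
    {"ax":0,"ay":0,"az":0,"tx":0,"ty":0,"tz":0,"grip":0},
  ],
)

```text
clock: 19.7
eef_pos: [0.5441, 0.1504, 0.0888]
tcp_rot: [3.135, 0.198, -0.002]
ft_force: [-5.6, -0.3, 10.4]
grip_width: 0.0158
```

Emit:
servo_tool(
  rows=[
    {"ax":0,"ay":0,"az":0,"tx":0,"ty":0,"tz":-0.0015,"grip":0},
    {"ax":0,"ay":0,"az":0,"tx":0,"ty":0,"tz":-0.0015,"grip":0},
    {"ax":0,"ay":0,"az":0,"tx":0,"ty":0,"tz":0,"grip":0},
  ],
)

```text
clock: 20.08
eef_pos: [0.5441, 0.1504, 0.0915]
tcp_rot: [3.135, 0.198, -0.002]
ft_force: [-5.4, -0.1, 8.0]
grip_width: 0.0157
```

Emit:
servo_tool(
  rows=[
    {"ax":0,"ay":0,"az":0,"tx":0,"ty":0,"tz":-0.0015,"grip":0},
    {"ax":0,"ay":0,"az":0,"tx":0,"ty":0,"tz":-0.0015,"grip":0},
    {"ax":0,"ay":0,"az":0,"tx":0,"ty":0,"tz":0,"grip":0},
  ],
)

```text
clock: 20.45
eef_pos: [0.5441, 0.1504, 0.0942]
tcp_rot: [-3.135, -0.198, 0.002]
ft_force: [-4.1, -1.0, 6.9]
grip_width: 0.0156
```

Emit:
servo_tool(
  rows=[
    {"ax":0,"ay":0,"az":0,"tx":0,"ty":0,"tz":-0.002,"grip":0},
    {"ax":0,"ay":0,"az":0,"tx":0,"ty":0,"tz":-0.002,"grip":0},
    {"ax":0,"ay":0,"az":0,"tx":0,"ty":0,"tz":0,"grip":0},
  ],
)

```text
clock: 20.82
eef_pos: [0.5441, 0.1504, 0.0981]
tcp_rot: [-3.135, -0.198, 0.001]
ft_force: [-4.6, -0.6, 6.2]
grip_width: 0.0161
```

Emit:
servo_tool(
  rows=[
    {"ax":0,"ay":0,"az":0,"tx":0,"ty":0,"tz":-0.002,"grip":0},
    {"ax":0,"ay":0,"az":0,"tx":0,"ty":0,"tz":-0.002,"grip":0},
    {"ax":0,"ay":0,"az":0,"tx":0,"ty":0,"tz":0,"grip":0},
  ],
)

```text
clock: 21.2
eef_pos: [0.5441, 0.1504, 0.1018]
tcp_rot: [-3.135, -0.198, 0.001]
ft_force: [-4.2, 1.3, 2.8]
grip_width: 0.016
```

Emit:
servo_tool(
  rows=[
    {"ax":0,"ay":0,"az":0,"tx":-0.0005,"ty":0,"tz":-0.001,"grip":0},
    {"ax":0,"ay":0,"az":0,"tx":-0.0005,"ty":0,"tz":-0.001,"grip":0},
    {"ax":0,"ay":0,"az":0,"tx":0,"ty":0,"tz":0,"grip":0},
  ],
)

```text
clock: 21.58
eef_pos: [0.544, 0.1504, 0.1041]
tcp_rot: [-3.135, -0.198, -0.003]
ft_force: [1.6, 1.9, -1.2]
grip_width: 0.0155
```

Emit:
servo_tool(
  rows=[
    {"ax":0,"ay":0,"az":0,"tx":0,"ty":0,"tz":-0.001,"grip":0},
    {"ax":0,"ay":0,"az":0,"tx":0,"ty":0,"tz":-0.0005,"grip":0},
    {"ax":0,"ay":0,"az":0,"tx":0,"ty":0,"tz":0,"grip":0},
  ],
)

```text
clock: 21.95
eef_pos: [0.544, 0.1504, 0.1057]
tcp_rot: [-3.135, -0.198, -0.003]
ft_force: [4.7, 3.8, -3.7]
grip_width: 0.0159
```

```bash
python3 o2.py g7 .001
```

```text
bar x in keepers 0.0016104601564356372 y 0.00016956211259112626 under z [0.07766633 0.07768711 0.07764556] [ 4.7  3.8 -3.7]
```

View pics/g7.png

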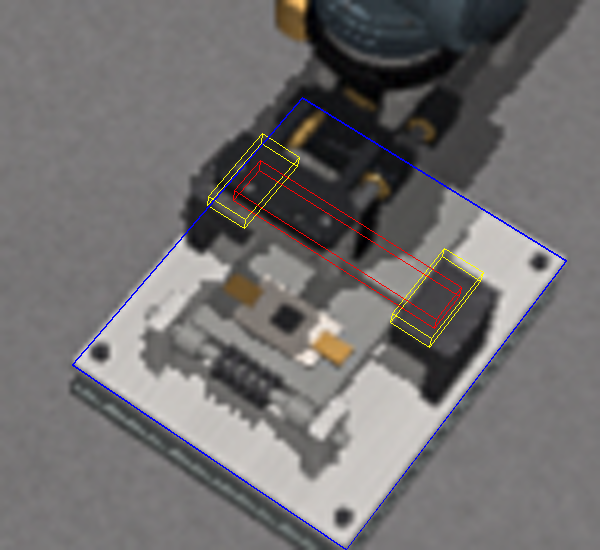

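Emit:
servo_tool(
  rows=[
    {"ax":0,"ay":0,"az":0,"tx":0.0006,"ty":-0.0005,"tz":0.001,"grip":0},
    {"ax":0,"ay":0,"az":0,"tx":0,"ty":0,"tz":0,"grip":0},
    {"ax":0,"ay":0,"az":0,"tx":0,"ty":0,"tz":0,"grip":0},
  ],
)

```text
clock: 22.38
eef_pos: [0.544, 0.1504, 0.1045]
tcp_rot: [3.135, 0.198, 0.0]
ft_force: [2.2, -0.9, -1.1]
grip_width: 0.0159
```

Emit:
servo_tool(
  rows=[
    {"ax":0,"ay":0,"az":0,"tx":0,"ty":0,"tz":0,"grip":0.45},
    {"ax":0,"ay":0,"az":0,"tx":0,"ty":0,"tz":0,"grip":0.45},
    {"ax":0,"ay":0,"az":0,"tx":0,"ty":0,"tz":0,"grip":0.45},
    {"ax":0,"ay":0,"az":0,"tx":0,"ty":0,"tz":0,"grip":0.45},
    {"ax":0,"ay":0,"az":0,"tx":0,"ty":0,"tz":0,"grip":0.45},
  ],
)

```text
clock: 23.0
eef_pos: [0.5439, 0.1508, 0.1044]
tcp_rot: [-3.135, -0.198, 0.0]
ft_force: [-0.1, 0.0, -0.1]
grip_width: 0.0421
```

Emit:
servo_tool(
  rows=[
    {"ax":0,"ay":0,"az":0,"tx":0,"ty":0,"tz":-0.01,"grip":0.45},
    {"ax":0,"ay":0,"az":0,"tx":0,"ty":0,"tz":-0.02,"grip":0.45},
    {"ax":0,"ay":0,"az":0,"tx":0,"ty":0,"tz":-0.03,"grip":0.45},
    {"ax":0,"ay":0,"az":0,"tx":0,"ty":0,"tz":-0.04,"grip":0.45},
    {"ax":0,"ay":0,"az":0,"tx":0,"ty":0,"tz":-0.04,"grip":0.45},
    {"ax":0,"ay":0,"az":0,"tx":-0.02,"ty":0.04,"tz":0,"grip":0.45},
    {"ax":0,"ay":0,"az":0,"tx":-0.02,"ty":0.05,"tz":0,"grip":0.45},
    {"ax":0,"ay":0,"az":0,"tx":-0.02,"ty":0.05,"tz":0,"grip":0.45},
    {"ax":0,"ay":0,"az":0,"tx":-0.01,"ty":0.05,"tz":0,"grip":0.45},
    {"ax":0,"ay":0,"az":0,"tx":0,"ty":0.05,"tz":0,"grip":0.45},
    {"ax":0,"ay":0,"az":0,"tx":0,"ty":0.04,"tz":0,"grip":0.45},
    {"ax":0,"ay":0,"az":0,"tx":0,"ty":0,"tz":0,"grip":0.45},
  ],
)

```text
clock: 24.5
eef_pos: [0.51, -0.138, 0.2461]
tcp_rot: [3.135, 0.192, 0.003]
ft_force: [-0.4, 0.1, -0.3]
grip_width: 0.042
```

```bash
cat > o3.py <<'E'
from ov import *
k=pose(.5425,.150,.078,.1264)
for n,r in(("top",(195,185,305,305)),("scene",(305,240,420,350))):
    full=read_camera(n);cv2.imwrite(f'pics/f_{n}.png',full)
    im=cv2.resize(full[r[1]:r[3],r[0]:r[2]],None,fx=5,fy=5,interpolation=2);raw=im.copy();o=np.array(r[:2])
    draw(im,n,k,box(-.012,.012,-.064,.064,0,.01),o,5,(0,0,255))
    draw(im,n,k,box(-.008,.008,-.013,.013,.01,.055),o,5,(0,255,0))
    for s in(1,-1): draw(im,n,k,box(-.020,.029,*sorted((s*.046,s*.07)),.010,.019),o,5,(0,255,255))
    draw(im,n,k,box(-.07,.082,-.042,.042,0,0),o,5,(255,0,255))
    cv2.imwrite(f'pics/e_{n}.png',np.hstack([im,raw])[:, :] if 0 else im);cv2.imwrite(f'pics/er_{n}.png',raw)
E
python3 o3.py
```

```text
(no output)
```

View pics/e_top.png

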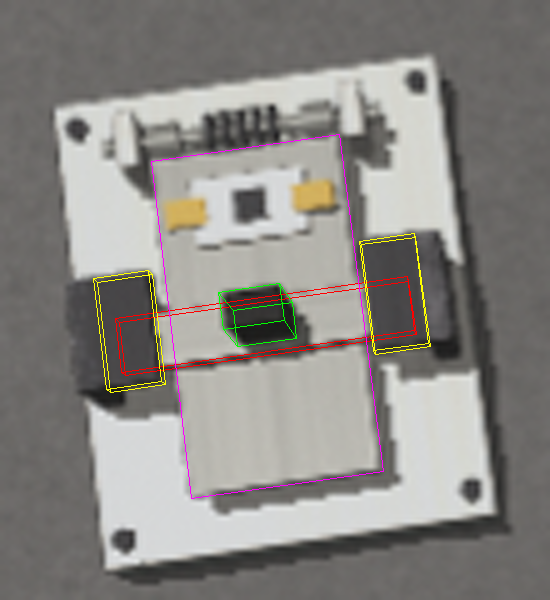

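View pics/e_scene.png

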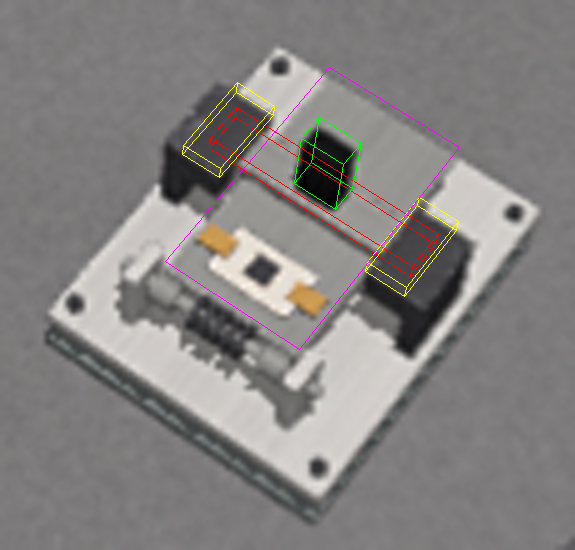

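View pics/f_top.png

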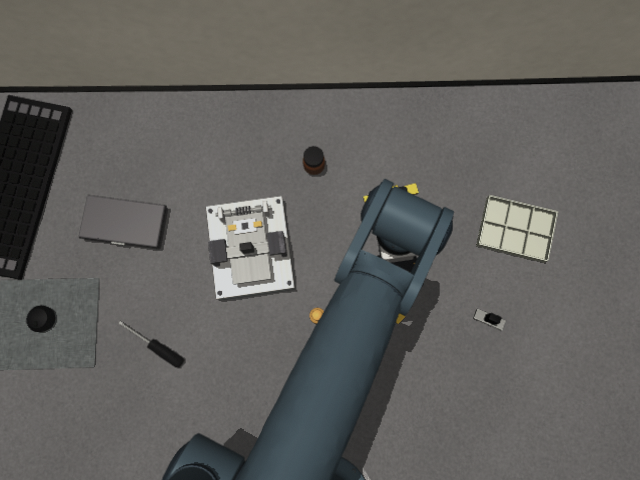

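View pics/er_scene.png

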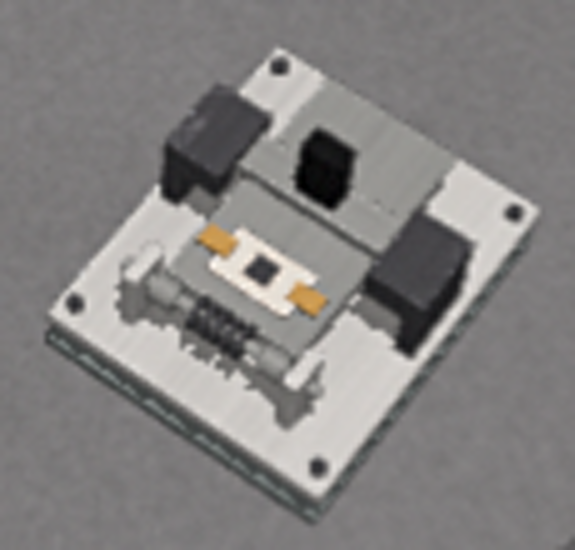

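```bash
python3 - <<'E'
from ov import *
a=cv2.imread('pics/scene0.png',0);b=cv2.imread('pics/f_scene.png',0)
# shifts of patches before->after in scene
sink=proj('scene',[.66,.17,.033-.003])-proj('scene',[.66,.17,.033]);print('3mm sink px',sink)
P={'hinge':(325,292,370,330),'deck left corner':(308,290,335,320),'deck bottom corner':(355,325,380,352),'keeperL':(376,280,402,315),'keeperR':(335,255,350,282),'jar':(258,285,285,322),'box':(390,340,475,425)}
for n,(x0,y0,x1,y1) in P.items():
    pt=b[y0-5:y1+5,x0-5:x1+5];t=a[y0:y1,x0:x1].astype(np.float32)
    def f(s):
        M=np.float32([[1,0,-s[0]],[0,1,-s[1]]]);w=cv2.warpAffine(b.astype(np.float32),M,(640,480),flags=cv2.INTER_CUBIC)[y0:y1,x0:x1];return (w-t).ravel()
    best=min(((f((dx,dy))**2).mean(),dx,dy) for dx in np.arange(-2,2.1,.5) for dy in np.arange(-2,2.1,.5))
    r=least_squares(f,best[1:],diff_step=.05);print(n,r.x.round(2),best[0].round(1))
# handle centroid
def cen(img,r,th=45):
    x0,y0,x1,y1=r;w=np.clip((th+30-img[y0:y1,x0:x1].astype(float))/50,0,1);yy,xx=np.mgrid[y0:y1,x0:x1];return np.array([(w*xx).sum(),(w*yy).sum()])/w.sum(),w.sum()
def pc(n,f):
    q=cv2.convexHull((proj(n,f(box(-.008,.008,-.013,.013,.01,.055)[0]))*16).astype(np.float32));m=cv2.moments(q);return np.array([m['m10'],m['m01']])/m['m00']/16,m['m00']/256
print('init',cen(a,(270,208,290,232)),pc('scene',pose(.5545,-.188,0,.077)))
print('now scene',cen(b,(360,263,379,284)),[pc('scene',pose(.5425+.0016,.1502,z,.1264)) for z in(.0725,.0755,.078)])
at=cv2.imread('pics/top0.png',0);bt=cv2.imread('pics/f_top.png',0)
print('init top',cen(at,(390,238,410,256)),pc('top',pose(.5545,-.188,0,.077)))
print('now top',cen(bt,(236,238,258,258)),pc('top',pose(.5441,.1502,.0755,.1264)))
E
```

```text
3mm sink px [[-0.05848034  0.50693671]]
hinge [0.   0.31] 268.9
deck left corner [0.   0.28] 110.6
deck bottom corner [0.   0.28] 85.0
keeperL [0. 0.] 274.7
keeperR [0.   0.38] 159.6
jar [0. 0.] 20.0
box [0. 0.] 26.2
init (array([278.33528951, 219.83176839]), np.float64(102.24)) (array([278.45254571, 219.12500426]), 131.36574224452488)
now scene (array([369.36449358, 273.48171029]), np.float64(123.01999999999998)) [(array([369.43390601, 273.65658743]), 159.71477029006928), (array([369.54104449, 273.05834145]), 160.4663604972884), (array([369.63061337, 272.55810457]), 161.09693197906017)]
init top (array([399.2801758 , 246.53178465]), np.float64(127.41999999999999)) (array([399.15348949, 245.59021695]), 134.32252789475024)
now top (array([247.24170822, 248.61305008]), np.float64(92.26)) (array([246.12085372, 247.00085549]), 152.85840976401232)
```

```bash
python3 -c "
from cell import *
print(close_job())"
```

```text
the job is handed in; nothing more can be done
None
```

The lock bar is in the keepers' notches, the plate stays down without the robot touching it, and the job was handed in at about 24.6 s.

**What I did:** I took the bar by its handle and pressed the plate down in front of the keepers with about 12 N. I then slid the bar about 42 mm, under both keepers and past the lips. Finally I eased it up until it carried no load, let go and moved the arm clear.

**Forces:** The highest readings were a press of about 17 N and a drag of about 11 N along the slide, roughly 20 N together. These are readings at the end of each move, so brief peaks in between would not show. I felt no contact with the rear wall.

**Last checks:**
- **Bar position:** The measured tool pose put it about 1.6 mm towards the hinge and centred sideways, within the notch's 3 mm of play each way.
- **Bar height:** After correcting for the bias seen at the start, the scene picture gives an underside of about 77 mm. The locked height is about 76 mm with the deck sunk 2 mm under the bar's weight, so the bar rose into the notches.
- **Plate:** It looks about level in both pictures; its free edge sat about 2 pixels low in the scene overlay. I put that down to the deck sinking and the camera bias.
- **Bystanders:** Those I could see look unmoved. The slide box and jar showed no shift when measured. The arm hid parts of the yellow bars in the last top view.

**Disagreement:** In the top view the handle's position came out about 1 pixel (roughly 2 mm) off. I put this down to the shadow beside it and did not follow it up.

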